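Lock the cover of a sterilising case with its quarter-turn stud

ROBOT

A 7-joint arm with a two-finger parallel gripper is mounted at the origin on a cart in front of the work surface, level with it; the furniture and walls round the work are solid. World frame = base frame: x ahead of the robot, y to its left, z up, the work surface at z = 0. Lengths are in m, angles in rad, forces in N, time in s.
With the tool pointing down it reaches from about 0.35 to 0.9 m from the base axis. Payload 19.9 kg.
Tool frame: the origin (TCP) lies between the finger pads; the fingertips stand 14 mm ahead of it and the grasp point (between the pads) lies 5 mm behind it (r.tip_reach is the distance from the TCP to the fingertips, in m); z points along the fingers, y is the direction in which the jaws open and shut (so a half turn about z gives the same grasp; the last joint's range is limited). The gripper opens to 94 mm and grips with 3 to 60 N. Pads are 16 mm wide; open, the fingers measure 119 mm over their backs; the gripper's body (75 mm by 177 mm) begins 78 mm behind the grasp point.
Start: joints at [1.268, 0.417, -0.01, 1.614, 0.005, 1.111, -0.053], TCP at [0.162, -0.604, 0.219] pointing down, gripper open.
Joint ranges: [-2.81, 2.81], [-0.39, 2.02], [-1.27, 1.25], [0.06, 2.57], [-1.19, 4.33], [0.19, 2], [-2.82, 2.82]. Speed limits (rad/s): [1.89, 1.89, 2.39, 2.39, 3.01, 3.01, 3.01].

INTERFACE

Orientations are given as a unit quaternion [x, y, z, w].
In Python, from bench import r, viewer gives the robot as it stands.
- The arm moves only by the shell command python3 -m handwheel 'ROWS' [OPENING] [FORCE]. ROWS is JSON, a list of rows, each a list of 4 numbers: the shift along the tool's x, y, z in m, then the turn about the tool's z in rad. A call has exactly 5 rows; each row is the pose to reach, as a shift and turn from the pose commanded when the call began, along the tool's axes at that moment; what a row does not reach only later rows make up. A row lasts 1/10 s, in which the tool goes at most 50 mm and 8.59 degrees, less where a joint would pass 70% of its speed; a pose out of reach is approached as far as the arm can. A call with a gripper value outside its range is refused whole. OPENING is the finger opening in m, from 0 to 0.094, set as the call begins (- or left out, the last holds). The fingers move at their own pace and stop on an object; FORCE is the grip in N (left out, the last holds). Time passes only in rows, so rows that repeat a pose let the fingers close, or fill a call up. It gives the time, the measured TCP pose, the force and the opening at its end, in the units of the state.
- r.state(): the state, without advancing time (a new reading comes with each control period).
- viewer.get_image(name): name is "scene" or "side" or "wrist"; returns a dict with "pixels" (400x640x3 uint8, red, green, blue), "mtx" (3x3 intrinsics, pixels), "cam_to_world" (4x4, takes a point from camera to world coordinates). Camera axes: x right, y up, looking along -z (the intrinsics and any distortion apply to the point x, -y, -z); pixel columns grow to the right and rows downward; lengths in m; the calibration is good to about 2 mm. A picture is of the moment at which its call begins. There is no depth.
- r.hand_in(): hands the job in, once; it reports no verdict.
Trained networks look in a picture, given as the dict that the camera call returned (one of the last four; its "shot" number tells which), for a name from the list of things; names that differ only in an ending like _2 or _b are one class to them, and where a whole thing is asked for, a point or a joint stands for the part that bears it (a point fixed in the world has none). Each returns a list of dicts, best first, with "score" (0 to 1); they miss things now and then, are a little off and sometimes report something else, mostly with a low value. They report only what shows in the picture. A call takes as long as a camera call. They do not tell look-alikes from the thing itself.
- viewer.search_frame(label, picture): "box" ([centre column, centre row, width, height] in pixels, round what is visible of it).
- viewer.masks_of(label, picture): "region" (400x640 bool, what is visible of it) and "box" ([centre column, centre row, width, height] in pixels, round what is visible of it).
- viewer.spot_point(label, picture): "point" ([column, row] in pixels: a listed point, or the origin of a listed thing).
The state is a dict: "t": time; "q": joint angles; "joint_velocities": joint speeds; "tau": joint torques, N m; "tool_pos": TCP position; "eef_rot": TCP orientation; "ft_force": force on the tool from outside, world axes, zero at the start; "torque": the same for the moment, N m; "finger_gap": opening from 0.0 (shut) to 1.0 (fully open).
Only numpy, scipy, OpenCV 4.12 (cv2) and the standard library are available. Lean on these libraries where they do the work, as an engineer would, in place of code of your own. Each camera call takes 0.05 s, during which the arm holds its last target. There are 200 camera calls.

TASK

The cover of the aluminium sterilising case is still unlocked. Take the blue key out of its white holder, put its blade in the slot of the stud on the case, press the stud down and turn it clockwise until it springs up into its catch, flush with the cover, without forcing it; then put the key back upright in its holder, fully home, and leave the other things alone.

Things in the scene. Friction and masses are not known exactly. Their poses are not given: they have to be found in the camera images.
- case: Fixed aluminium sterilising case, 130 x 130 mm in plan and 50 mm high, with a steel quarter-turn stud in a round well at the middle of its top. Origin: centre of its underside; z up; x along the stud's slot while unlocked. A red dot on the +x side of the stud marks the unlocked slot direction; a green dot marks roughly where that end of the slot points when locked.
- cover_top (a point): Centre of the case's top face (50 mm above its underside), on the stud's axis. The stud's top is flush with it when locked.
- stud_slot (a point): Centre of the top face of the stud's head, on its vertical turning axis; x runs along the slot and turns with the stud, z up. Head 30 mm across, in a well of 33 mm. The slot is 5 mm wide, about 24 mm long, closed at both ends and 5 mm deep below this point (dark floor). Unlocked, this point stands 2.5 mm above the cover.
- stud_press (a joint): How far the stud is pressed down, in m: 0 unlocked (2.5 mm proud), 0.0025 when caught (flush), 0.008 at its hard stop. A spring pushes it up: 3.6 N at 0, 5.1 N at 0.0025, 8.4 N at the stop. It must be pressed to 0.0055 or more before it can turn; once turned by 0.3 rad its lug stays under a ridge at 0.0055 by itself until the catch lets it rise to 0.0025.
- stud_turn (a joint): Angle of the stud in rad, growing clockwise seen from above, 0 unlocked. The catch differs from case to case: 0.85 to 1.35 (49 to 77 degrees), 0.025 of play either way; just beyond it is a rigid stop, felt as a sharp rise of the moment. Turning needs 0.02 to 0.05 N m; 0.15 N m forces it. The key has 0.1 rad of play in the slot either way. The stud rises into the catch only as pressure is eased.
- key: Loose blue-handled key, 82 mm high, 80 g, standing blade down in the holder. Origin: middle of the blade's tip edge; z up along the key, x along the blade's width. Blade 20 (x) x 3 mm (y; 2 mm over the last 3 mm), 12 mm long; shaft 14 mm thick; steel flange 36 mm across, 4 mm thick, underside 33 mm above the origin; blue handle 34 (x) x 16 mm (y), 37 to 82 mm above the origin, gripped across its 16 mm.
- key_grip (a point): Middle of the key's handle, 60 mm above the blade's tip, axes as the key's.
- key_holder: Fixed white block, 56 x 56 mm and 40 mm high, with a round hole 27 mm across and 36 mm deep in the middle of its top. Origin: centre of its underside, z up. With the key home, its flange rests on the block's top and the key's origin is 7 mm above the block's origin; the key may stand at any angle about its own axis.
- bur_block: Blue block with rotary bits, 36 x 92 x 51 mm, loose bystander; origin at the centre of its underside.
- cup_white: Small white waisted cup, 42 mm across and 32 mm high, loose bystander; origin at the centre of its underside.
Mind the look-alikes: they are no part of the job. What is shaped like the key but green or orange is not meant.

How it is judged:
On the way, in this order (a step that is already met when the one before it is completed fails the run):
1. the key is taken out of its holder (z of key in the frame of key_holder above 0.045 m), for 0.1 s.
2. the stud is pressed down and turned with the key (value of joint stud_press above 0.0045 m and value of joint stud_turn above 0.3 rad and contact force between key and case above 0.5 N), for 0.05 s.
3. the stud has sprung up into its catch, flush with the cover (value of joint stud_turn above 0.75 rad and value of joint stud_press between 0.0015 and 0.0037 m), for 0.2 s.
At the end, for the whole second after the job is handed in: The stud is turned by more than 0.75 rad and caught (pressed-in depth 1.5 to 3.7 mm, flush with the cover), and the key stands at rest and released in its holder: upright within 0.12 rad, within 9 mm of the holder's axis and at most 3 mm above fully home (all of step 3 and horizontal distance between key and key_holder below 0.009 m and z of key in the frame of key_holder below 0.01 m and angle between key's own z axis and vertical below 0.12 rad and linear speed of key below 0.02 m/s and contact force between key and the fingers below 0.05 N); the robot touches nothing.
It fails at once if the key is forced against the case or its stud with more than 35 N (contact force between key and case above 35 N).
It fails at once if the fingers or arm push on the case with more than 5 N (contact force between any of the fingers, the arm and case above 5 N).
It fails at once if the bur block is moved by more than 15 mm (distance of bur_block from where it was at the start of the episode above 0.015 m).
It fails at once if the white cup is moved by more than 15 mm (distance of cup_white from where it was at the start of the episode above 0.015 m).
It also fails if it takes over 72 s, if anything falls off the work surface, if the arm or the gripper's body presses on something with over 40 N, if the wrist force passes 120 N, or if a joint passes its speed limit or range.

## Working session

There is one attempt and no reset: what is moved stays moved. The work goes in short steps, Python scripts to look and compute and a shell command to move; the robot and the scene stay as the last step left them, time stands still between calls to the robot, and variables do not carry over. Pictures are saved under pics/ and viewed, about 8 in all and at most 12, crops included, and the job is handed in when it is done.

```bash
mkdir -p pics; cat > h.py <<'E'
import numpy as np, cv2
from bench import r, viewer
def ray(im,uv):
    K=np.array(im["mtx"]);T=np.array(im["cam_to_world"])
    p=np.linalg.solve(K,[uv[0],uv[1],1.]);d=T[:3,:3]@[p[0],-p[1],-p[2]]
    return T[:3,3],d/np.linalg.norm(d)
def tri(rays):
    A=np.zeros((3,3));b=np.zeros(3)
    for o,d in rays:
        P=np.eye(3)-np.outer(d,d);A+=P;b+=P@o
    x=np.linalg.solve(A,b)
    return x,max(np.linalg.norm((np.eye(3)-np.outer(d,d))@(x-o)) for o,d in rays)
def atz(im,uv,z):
    o,d=ray(im,uv);return o+d*(z-o[2])/d[2]
def proj(im,X):
    K=np.array(im["mtx"]);T=np.array(im["cam_to_world"])
    c=np.linalg.inv(T)@[*X,1];u=K@[c[0],-c[1],-c[2]];return u[:2]/u[2]
def save(im,n,crop=None,s=1):
    p=im["pixels"]
    if crop: p=p[crop[1]:crop[3],crop[0]:crop[2]]
    p=cv2.resize(p,None,fx=s,fy=s,interpolation=cv2.INTER_CUBIC)
    cv2.imwrite("pics/"+n+".png",cv2.cvtColor(p,cv2.COLOR_RGB2BGR))
E
python3 - <<'E'
from h import *
ims={n:viewer.get_image(n) for n in("scene","side","wrist")}
for n,im in ims.items():
    print(n,np.round(im["cam_to_world"],3).tolist())
    for l in("key_grip","key","stud_slot","key_holder","case","bur_block","cup_white"):
        print(n,l,[(np.round(d["point"]).tolist(),round(d["score"],2)) for d in viewer.spot_point(l,im)][:4])
p=np.vstack([ims["scene"]["pixels"],ims["side"]["pixels"]])
save({"pixels":ims["scene"]["pixels"]},"a_scene");save(ims["side"],"a_side")
print(r.state())
E
```

```text
scene [[-0.448, 0.536, -0.716, -0.179], [-0.894, -0.29, 0.342, 0.465], [-0.024, 0.793, 0.609, 0.741], [0.0, 0.0, 0.0, 1.0]]
scene key_grip [([286.0, 277.0], 0.75), ([274.0, 226.0], 0.7), ([293.0, 210.0], 0.7), ([374.0, 251.0], 0.68)]
scene key [([288.0, 298.0], 0.96), ([321.0, 260.0], 0.78), ([293.0, 231.0], 0.67), ([312.0, 190.0], 0.64)]
scene stud_slot []
scene key_holder [([319.0, 267.0], 0.97), ([310.0, 192.0], 0.62)]
scene case [([365.0, 215.0], 0.65)]
scene bur_block [([315.0, 189.0], 0.95)]
scene cup_white [([360.0, 176.0], 0.47)]
side [[-0.475, 0.775, -0.417, 0.122], [-0.88, -0.426, 0.211, 0.314], [-0.014, 0.467, 0.884, 0.994], [0.0, 0.0, 0.0, 1.0]]
side key_grip [([278.0, 291.0], 0.86), ([286.0, 204.0], 0.74), ([313.0, 245.0], 0.57), ([268.0, 225.0], 0.56)]
side key [([283.0, 297.0], 0.85), ([365.0, 268.0], 0.85), ([309.0, 254.0], 0.84), ([270.0, 237.0], 0.78)]
side stud_slot [([358.0, 177.0], 0.67)]
side key_holder [([308.0, 257.0], 0.59)]
side case [([355.0, 192.0], 0.56)]
side bur_block [([302.0, 155.0], 0.59)]
side cup_white [([354.0, 130.0], 0.8)]
wrist [[0.26, 0.938, 0
[... 238 characters left out ...]
rray([ 1.26747204,  0.41739678, -0.01028205,  1.61359742,  0.00468928,
        1.11071021, -0.05300373]), 'joint_velocities': array([-3.52924116e-04,  1.92172029e-05,  1.72124440e-03,  7.75747583e-04,
        4.30800537e-04, -1.32690292e-04, -5.68152184e-04]), 'tau': array([ 1.00939626e-03, -8.51019359e+01,  6.37451168e-01, -4.26282907e+01,
       -4.89413075e-02,  1.37813270e-02,  8.89620878e-06]), 'tool_pos': array([ 0.16176624, -0.60368024,  0.21942827]), 'eef_rot': array([ 9.91444660e-01,  1.30527717e-01, -2.44402580e-05, -4.01416202e-05]), 'ft_force': array([-0.75732941,  0.12742897, -0.58385119]), 'torque': array([ 0.03452496, -0.01988182, -0.03462503]), 'finger_gap': 1.00024659415635}
```

View pics/a_scene.png

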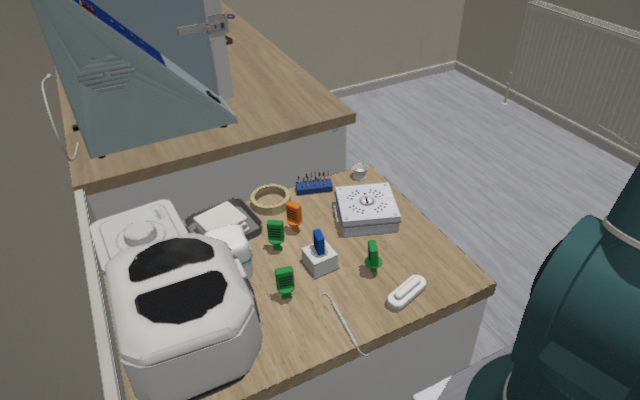

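View pics/a_side.png

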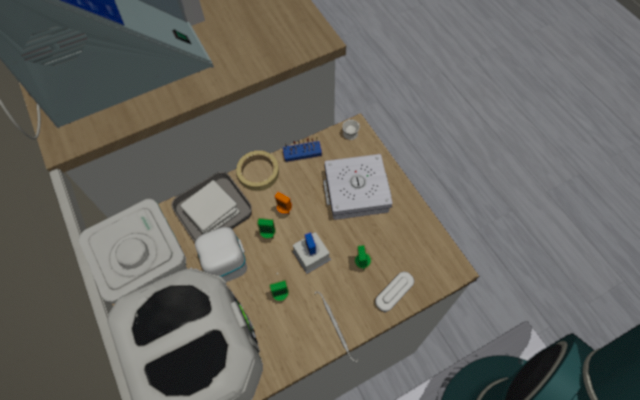

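Key candidates in the scene view are blue (319,243) in the white block, green at (275,233), (285,280) and (374,255), and orange (294,214). I choose the blue one. The side view shows it at (311,243), and the stud at (358,182).

```bash
python3 - <<'E'
from h import *
a=viewer.get_image("scene");b=viewer.get_image("side")
def blue(im,box):
    h=cv2.cvtColor(im["pixels"],cv2.COLOR_RGB2HSV);m=cv2.inRange(h,(105,120,40),(130,255,255))
    k=np.zeros_like(m);k[box[1]:box[3],box[0]:box[2]]=m[box[1]:box[3],box[0]:box[2]]
    ys,xs=np.nonzero(k);return [xs.mean(),ys.mean()],len(xs)
A,B=blue(a,(305,225,335,260)),blue(b,(298,228,325,258));print(A,B)
print("handle",tri([ray(a,A[0]),ray(b,B[0])]))
print("stud",tri([ray(a,(367,201)),ray(b,(358,182))]))
print("stud z=.052",atz(a,(367,201),.052),atz(b,(358,182),.052))
for n,u,v in(("bur",(314,187),(302,151)),("cup",(360,171),(349,129)),("greenR",(374,255),(363,257)),("greenL",(275,233),(266,228)),("greenF",(285,280),(279,291)),("orange",(294,214),(283,203))):
    print(n,tri([ray(a,u),ray(b,v)]))
p=np.hstack([cv2.resize(a["pixels"][220:285,295:345],(400,520),interpolation=2),cv2.resize(b["pixels"][225:275,285:335],(400,400),interpolation=2)[:, :].repeat(1,0) if 0 else cv2.resize(b["pixels"][220:285,285:335],(400,520),interpolation=2)])
save({"pixels":p},"b_crop")
E
```

```text
([np.float64(318.5837320574163), np.float64(241.4976076555024)], 209) ([np.float64(310.0289855072464), np.float64(242.97101449275362)], 138)
handle (array([0.48402227, 0.16142026, 0.06503939]), np.float64(0.0004015051793865756))
stud (array([ 0.56902955, -0.0044446 ,  0.04996796]), np.float64(0.00034177375203263383))
stud z=.052 [ 0.5669743  -0.00275257  0.052     ] [ 0.56791185 -0.00406256  0.052     ]
bur (array([0.73032457, 0.0558502 , 0.00657985]), np.float64(3.69047259149162e-06))
cup (array([ 0.72509164, -0.07462511,  0.01635491]), np.float64(0.001703437660766455))
greenR (array([0.40742171, 0.07701353, 0.05405188]), np.float64(0.001044018452175697))
greenL (array([0.56535209, 0.2257536 , 0.05118701]), np.float64(0.0005083226747621244))
greenF (array([0.424698  , 0.26220803, 0.05847539]), np.float64(3.232544953829147e-05))
orange (array([0.59882965, 0.16715054, 0.05653088]), np.float64(0.0004185979951189452))
```

View pics/b_crop.png

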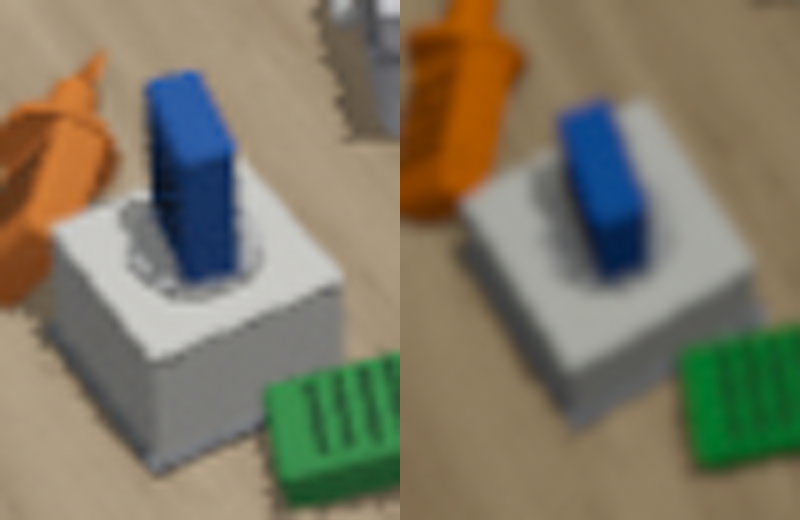

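The crop confirms the blue key standing in the white block. Its handle top runs from scene (314,230) to (324,240). But the green and orange look-alikes now sit close by, which they didn't in the first picture, so I'll look again.

```bash
python3 - <<'E'
from h import *
a=viewer.get_image("scene");b=viewer.get_image("side")
p=np.hstack([a["pixels"][130:330,230:430],b["pixels"][110:310,220:420]])
save({"pixels":p},"c",s=2)
print(r.state()["t"])
E
```

```text
1.4
```

View pics/c.png

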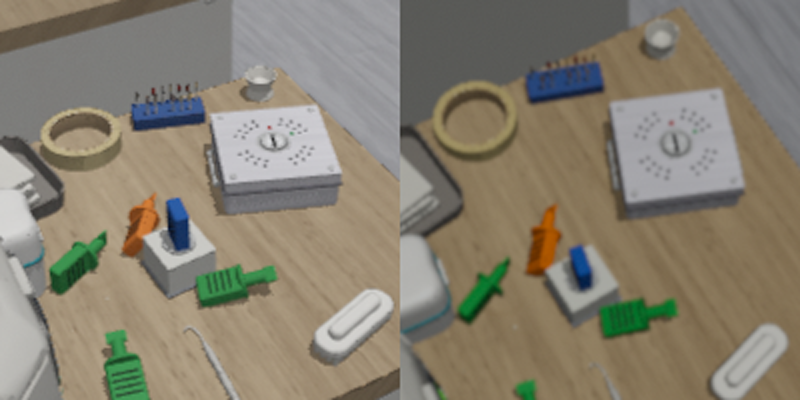

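```bash
python3 - <<'E'
from h import *
a=viewer.get_image("scene");b=viewer.get_image("side")
e=[atz(a,u,.089) for u in((316.6,229.6),(321.5,239.6))];d=e[1]-e[0]
print("key ends scene",e,np.degrees(np.arctan2(d[1],d[0])),np.linalg.norm(d))
e=[atz(b,u,.089) for u in((285+183/8,220+108/8),(285+226/8,220+200/8))];d=e[1]-e[0]
print("key ends side",e,np.degrees(np.arctan2(d[1],d[0])),np.linalg.norm(d))
c=lambda u:atz(a,(230+u[0]/2,130+u[1]/2),.05); s=lambda u:atz(b,(220+(u[0]-400)/2,110+u[1]/2),.05)
for f,L in((c,[(273,142),(268,127),(292,133)]),(s,[(676,143),(671,123),(695,131)])):
    P=[f(u) for u in L]
    print(P[0],[ (np.degrees(np.arctan2(*(q-P[0])[1::-1])),np.linalg.norm(q-P[0])) for q in P[1:]])
E
```

```text
key ends scene [array([0.49439281, 0.1604783 , 0.089     ]), array([0.46293481, 0.16499153, 0.089     ])] 171.83558063362375 0.03178010545747674
key ends side [array([0.49509902, 0.15915524, 0.089     ]), array([0.46749158, 0.16138027, 0.089     ])] 175.39218973437244 0.027696958821229637
[ 0.56968468 -0.00309677  0.05      ] [(np.float64(-18.98806078734245), np.float64(0.02902231584638125)), (np.float64(-81.61153843104849), np.float64(0.02847330865448519))]
[ 0.56997616 -0.00539433  0.05      ] [(np.float64(-18.119539599530615), np.float64(0.026686943397462182)), (np.float64(-83.24173134789496), np.float64(0.026895088615707677))]
```

```bash
cat >> h.py <<'E'
from scipy.spatial.transform import Rotation as R
def need(x,y,z,yaw=None):
    s=r.state();M=R.from_quat(s["eef_rot"]).as_matrix();p=s["tool_pos"]
    cur=np.degrees(np.arctan2(M[1,0],M[0,0]))
    d=M.T@(np.array([x,y,z])-p)
    t=0 if yaw is None else -np.radians((yaw-cur+180)%360-180)
    print("t",round(s["t"],2),"pos",np.round(p,4),"yaw",round(cur,2),"tilt",round(np.degrees(np.arccos(-M[2,2])),2),"need",np.round(d,4),"turn",round(t,4),"F",np.round(s["ft_force"],2),"T",np.round(s["torque"],3),"gap",round(s["finger_gap"]*94,2),"q7",round(s["q"][6],2))
E
python3 -m handwheel '[[0.034,-0.029,0,-0.138],[0.068,-0.058,0,-0.276],[0.102,-0.087,0,-0.414],[0.137,-0.116,0,-0.552],[0.171,-0.145,0,-0.69]]' 0.06
python3 -c "
from h import *
need(.41,-.21,.21,93)"
```

```text
t: 2.0
tool_pos: [0.2902, -0.4178, 0.2196]
eef_rot: [0.888, 0.461, -0.0, 0.0]
ft_force: [1.0, -0.1, 0.0]
finger_gap: 0.645
t 2.0 pos [ 0.2902 -0.4178  0.2196] yaw 54.87 tilt 0.03 need [ 0.2388 -0.0216  0.0095] turn -0.6656 F [ 0.95 -0.15  0.04] T [-0.063 -0.099 -0.039] gap 60.61 q7 0.24
```

```bash
python3 -m handwheel '[[0.048,-0.004,0.002,-0.138],[0.095,-0.008,0.004,-0.276],[0.143,-0.012,0.006,-0.414],[0.19,-0.016,0.008,-0.552],[0.238,-0.021,0.01,-0.69]]'
python3 -c "
from h import *
need(.47,-.02,.21,134)"
```

```text
t: 2.5
tool_pos: [0.4111, -0.2117, 0.2097]
eef_rot: [0.68, 0.734, -0.0, 0.0]
ft_force: [0.5, -0.9, 0.3]
finger_gap: 0.638
t 2.5 pos [ 0.4111 -0.2117  0.2097] yaw 94.38 tilt 0.05 need [ 0.1867  0.0734 -0.0004] turn -0.6916 F [ 0.47 -0.93  0.32] T [-0.12  -0.119  0.024] gap 59.98 q7 0.4
```

```bash
python3 -m handwheel '[[0.037,0.015,0,-0.138],[0.074,0.03,0,-0.276],[0.111,0.044,0,-0.414],[0.148,0.058,0,-0.552],[0.187,0.073,0,-0.69]]'
python3 -c "
from h import *
im=viewer.get_image('wrist');save(im,'w1')
need(.485,.161,.21,173)"
```

```text
t: 3.0
tool_pos: [0.4702, -0.0203, 0.2097]
eef_rot: [0.392, 0.92, -0.0, 0.0]
ft_force: [1.3, -1.6, 0.2]
finger_gap: 0.634
t 3.05 pos [ 0.4716 -0.0139  0.2102] yaw 134.78 tilt 0.15 need [0.1147 0.1327 0.0005] turn -0.6671 F [-1.59  6.99 -1.  ] T [0.38  0.019 0.059] gap 59.82 q7 0.6
```

```bash
python3 -m handwheel '[[0.023,0.027,0,-0.138],[0.047,0.054,0,-0.276],[0.07,0.081,0,-0.414],[0.093,0.108,0,-0.552],[0.115,0.13,0,-0.667]]'
python3 -m handwheel '[[0,0,0,0],[0,0,0,0],[0,0,0,0],[0,0,0,0],[0,0,0,0]]' 0.06
python3 - <<'E'
from h import *
im=viewer.get_image('wrist');save(im,'w2')
for l in("key_grip","key_holder"): print(l,viewer.spot_point(l,im))
print(np.round(im["cam_to_world"],3).tolist())
need(.485,.161,.21,173)
E
```

```text
t: 3.55
tool_pos: [0.4849, 0.1529, 0.2096]
eef_rot: [0.069, 0.998, 0.0, 0.0]
ft_force: [0.1, -1.6, -0.4]
finger_gap: 0.639
t: 4.05
tool_pos: [0.4849, 0.1505, 0.2095]
eef_rot: [0.072, 0.997, -0.0, 0.0]
ft_force: [-0.1, 0.1, 0.3]
finger_gap: 0.639
key_grip [{'point': [419.1, 203.5], 'score': 0.98}, {'point': [355.0, 222.7], 'score': 0.89}, {'point': [307.0, 146.8], 'score': 0.85}, {'point': [329.5, 191.0], 'score': 0.82}, {'point': [410.5, 63.2], 'score': 0.56}]
key_holder [{'point': [327.1, 179.3], 'score': 0.73}]
[[0.143, -0.962, -0.234, 0.418], [0.99, 0.139, 0.035, 0.161], [-0.001, -0.237, 0.972, 0.375], [0.0, 0.0, 0.0, 1.0]]
t 4.2 pos [0.4849 0.1509 0.2095] yaw 171.78 tilt 0.01 need [ 0.0013  0.01   -0.0005] turn -0.0214 F [ 0.69  0.3  -0.2 ] T [ 0.063 -0.162 -0.014] gap 59.53 q7 0.8
```

View pics/w2.png

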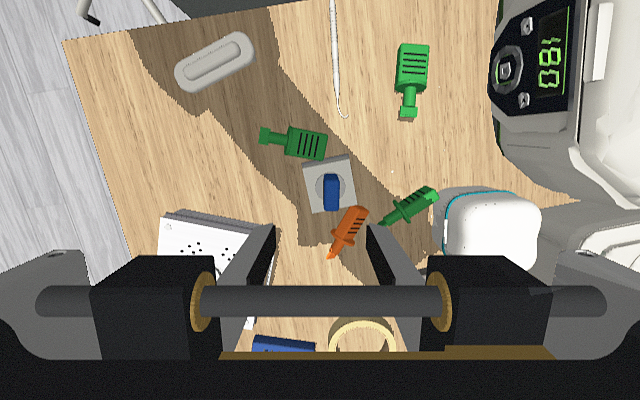

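The wrist view shows the blue key at (331,192), in the holder spanning (302–357, 156–213). The orange and green keys lie clear at (347,230), (410,205) and (300,143).

```bash
python3 - <<'E'
from h import *
im=viewer.get_image('wrist')
p=im["pixels"]
h=cv2.cvtColor(p,cv2.COLOR_RGB2HSV);m=cv2.inRange(h,(105,120,40),(130,255,255))
m[:150]=0;m[225:]=0;m[:,:310]=0;m[:,355:]=0
ys,xs=np.nonzero(m);v=h[...,2][ys,xs];print(np.histogram(v,8))
for th in(0,v.mean()):
    k=v>=th;rc=cv2.minAreaRect(np.c_[xs,ys][k].astype(np.float32));bx=cv2.boxPoints(rc)
    P=np.array([atz(im,u,.089) for u in bx]);c=P.mean(0);e=[P[1]-P[0],P[2]-P[1]]
    e=max(e,key=np.linalg.norm);print(len(k),k.sum(),rc,"c",c,"yaw",np.degrees(np.arctan2(e[1],e[0]))%180,[np.linalg.norm(P[1]-P[0]),np.linalg.norm(P[2]-P[1])])
g=viewer.masks_of("key_holder",im)
rg=g[0]["region"].astype(np.uint8);print(g[0]["score"],g[0]["box"])
save({"pixels":np.hstack([p[140:230,290:370],(p*rg[...,None])[140:230,290:370]])},"w2c",s=5)
E
```

```text
(array([  2,   2,   7,  64,  22,  42,  93, 314]), array([ 42.   ,  54.375,  66.75 ,  79.125,  91.5  , 103.875, 116.25 ,
       128.625, 141.   ]))
546 546 ((330.5, 192.0), (36.0, 15.0), 90.0) c [0.48023451 0.16215461 0.089     ] yaw 172.66586044409328 [np.float64(0.015102003921296236), np.float64(0.03762550092446996)]
546 379 ((330.5, 195.5), (29.0, 13.0), 90.0) c [0.48377158 0.16167712 0.089     ] yaw 172.61857040389452 [np.float64(0.013165008758664738), np.float64(0.03048655512861626)]
0.76 [328.2, 183.4, 59.2, 60.6]
```

View pics/w2c.png

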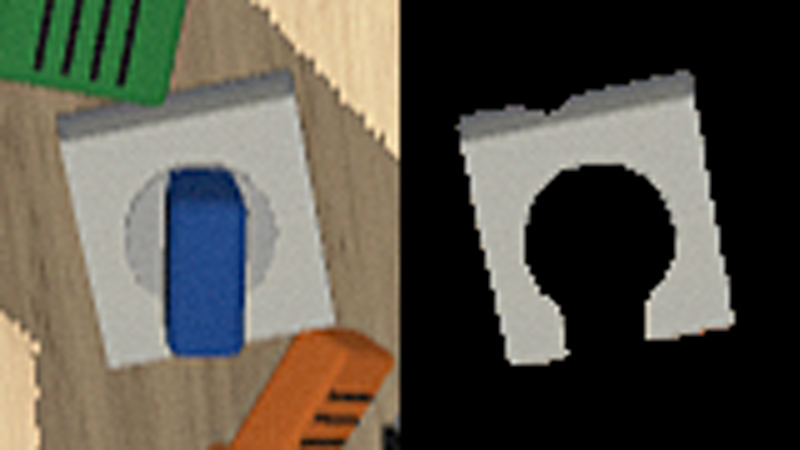

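```bash
python3 - <<'E'
from h import *
im=viewer.get_image('wrist')
f=lambda u,z:atz(im,(290+u[0]/5-.5,140+u[1]/5-.5),z)
C=[f(u,.04) for u in((62,142),(295,97),(335,322),(110,368))]
print("holder",np.mean(C,0),[np.linalg.norm(C[i]-C[i-1]) for i in range(4)])
print("flange",f((200,236),.042))
T=[f(u,.089) for u in((166,203),(242,205),(243,355),(168,353))]
print("handle",np.mean(T,0),[np.linalg.norm(T[i]-T[i-1]) for i in range(4)],[np.degrees(np.arctan2(*(T[i]-T[j])[1::-1])) for i,j in((1,2),(0,3))])
need(*np.mean(T,0)[:2],.064,172.6)
E
```

```text
holder [0.48359046 0.16244483 0.04      ] [np.float64(0.056241608626727065), np.float64(0.05542819529061364), np.float64(0.05519339099788501), np.float64(0.05571108770093247)]
flange [0.48354783 0.1622765  0.042     ]
handle [0.4835136  0.16184987 0.089     ] [np.float64(0.03151547232687506), np.float64(0.015391607470376208), np.float64(0.03153914763725184), np.float64(0.01558015599573758)] [np.float64(173.05992364837152), np.float64(172.71885604090596)]
t 4.35 pos [0.4848 0.1512 0.2095] yaw 171.8 tilt 0.0 need [0.0028 0.0104 0.1455] turn -0.0139 F [ 0.77  0.96 -0.36] T [ 0.042 -0.121 -0.01 ] gap 60.14 q7 0.8
```

```bash
python3 -m handwheel '[[0.003,0.0104,0.035,-0.014],[0.003,0.0104,0.075,-0.014],[0.003,0.0104,0.11,-0.014],[0.003,0.0104,0.13,-0.014],[0.003,0.0104,0.1455,-0.014]]'
python3 -m handwheel '[[0,0,0,0],[0,0,0,0],[0,0,0,0],[0,0,0,0],[0,0,0,0]]'
python3 -c "
from h import *
need(.4835,.162,.064,172.7)"
```

```text
t: 4.85
tool_pos: [0.4828, 0.162, 0.0625]
eef_rot: [0.064, 0.998, -0.0, -0.001]
ft_force: [0.5, 0.0, -0.5]
finger_gap: 0.638
t: 5.35
tool_pos: [0.4837, 0.162, 0.0646]
eef_rot: [0.064, 0.998, 0.0, 0.001]
ft_force: [1.1, -0.1, 0.6]
finger_gap: 0.64
t 5.35 pos [0.4837 0.162  0.0646] yaw 172.61 tilt 0.06 need [ 0.0002 -0.      0.0006] turn -0.0016 F [ 1.15 -0.09  0.56] T [ 0.065 -0.119 -0.015] gap 60.17 q7 0.61
```

```bash
python3 -m handwheel '[[0,0,0,0],[0,0,0,0],[0,0,0,0],[0,0,0,0],[0,0,0,0]]' 0.01 45
python3 -m handwheel '[[0,0,0,0],[0,0,0,0],[0,0,0,0],[0,0,0,0],[0,0,0,0]]'
python3 -c "
from h import *
need(.4835,.162,.064,172.7)"
```

```text
t: 5.85
tool_pos: [0.4832, 0.162, 0.0639]
eef_rot: [0.064, 0.998, 0.0, -0.0]
ft_force: [0.6, -0.0, 0.3]
finger_gap: 0.249
t: 6.35
tool_pos: [0.4833, 0.1621, 0.0639]
eef_rot: [0.064, 0.998, 0.0, -0.0]
ft_force: [-0.5, -0.0, -0.9]
finger_gap: 0.17
t 6.35 pos [0.4833 0.1621 0.0639] yaw 172.62 tilt 0.01 need [-0.0002 -0.     -0.0001] turn -0.0013 F [-0.53 -0.04 -0.9 ] T [ 0.096 -0.177 -0.018] gap 15.98 q7 0.61
```

```bash
python3 -m handwheel '[[0,0,-0.01,0],[0,0,-0.035,0],[0,0,-0.07,0],[0,0,-0.095,0],[0,0,-0.105,0]]'
python3 -c "
from h import *
need(.617,-.02,.165,161.5)"
```

```text
t: 6.85
tool_pos: [0.484, 0.1624, 0.1716]
eef_rot: [0.064, 0.998, 0.0, 0.001]
ft_force: [0.5, 0.3, -1.1]
finger_gap: 0.166
t 6.85 pos [0.484  0.1624 0.1716] yaw 172.63 tilt 0.17 need [-0.1553 -0.1638  0.0069] turn 0.1942 F [ 0.5   0.25 -1.14] T [ 0.06  -0.169 -0.016] gap 15.6 q7 0.74
```

```bash
python3 -m handwheel '[[-0.02,-0.022,0,0.04],[-0.052,-0.055,0,0.08],[-0.09,-0.095,0,0.12],[-0.125,-0.132,0,0.16],[-0.155,-0.164,0.005,0.194]]'
python3 -m handwheel '[[0,0,0,0],[0,0,0,0],[0,0,0,0],[0,0,0,0],[0,0,0,0]]'
python3 - <<'E'
from h import *
im=viewer.get_image('wrist');need(.617,-.02,.165,161.5)
q=proj(im,(.569,-.004,.05));print(q)
print(viewer.spot_point("stud_slot",im)[:2])
x,y=map(int,q);x0=min(max(x-80,0),480);y0=min(max(y-70,0),260);print(x0,y0)
save(im,"s1",(x0,y0,x0+160,y0+140),4)
E
```

```text
t: 7.35
tool_pos: [0.6167, -0.0224, 0.164]
eef_rot: [0.162, 0.987, -0.0, 0.0]
ft_force: [0.8, 0.1, -0.3]
finger_gap: 0.168
t: 7.85
tool_pos: [0.6155, -0.0196, 0.1642]
eef_rot: [0.16, 0.987, -0.0, 0.0]
ft_force: [-0.2, -0.1, -1.5]
finger_gap: 0.169
t 7.9 pos [ 0.6156 -0.0197  0.1642] yaw 161.57 tilt 0.01 need [-0.0014  0.0002 -0.0008] turn 0.0011 F [-0.1   0.4  -0.82] T [ 0.028 -0.105  0.008] gap 15.97 q7 0.91
[320.26160105 150.19438538]
[{'point': [324.3, 150.4], 'score': 0.84}]
240 80
```

View pics/s1.png

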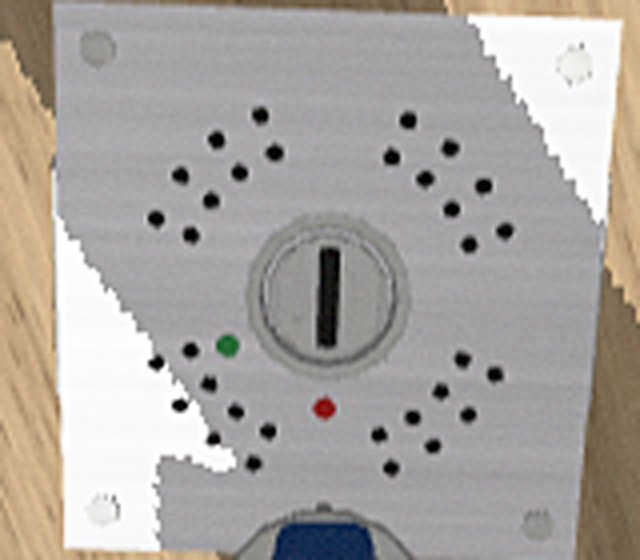

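The crop shows the slot centred near (328,296) and nearly vertical. The red dot is at (325,408), the green dot at (228,345), and the held key sits at the bottom.

```bash
python3 - <<'E'
from h import *
im=viewer.get_image('wrist');p=im["pixels"]
g=p.max(2);m=np.zeros_like(g);m[137:172,308:338]=(g[137:172,308:338]<70)
ys,xs=np.nonzero(m);rc=cv2.minAreaRect(np.c_[xs,ys].astype(np.float32));print(len(xs),rc,xs.mean(),ys.mean())
sl=(rc[0]);B=cv2.boxPoints(rc)
for z in(.0525,.0475):
    P=np.array([atz(im,u,z) for u in B]);e=max([P[1]-P[0],P[2]-P[1]],key=np.linalg.norm)
    print(z,atz(im,(xs.mean(),ys.mean()),z),np.degrees(np.arctan2(e[1],e[0]))%180,np.linalg.norm(e))
pts=np.c_[xs,ys];W=np.array([atz(im,u,.05)[:2] for u in pts]);w,V=np.linalg.eigh(np.cov(W.T));print("pca yaw",np.degrees(np.arctan2(V[1,1],V[0,1]))%180)
f=lambda u,z:atz(im,(240+u[0]/4-.4,80+u[1]/4-.4),z)
print("head",f((329.5,297),.0525),"well",f((328,294),.05))
c=f((328,295),.05)
for n,u in(("red",(325,408)),("green",(228,345))):
    d=f(u,.05)-c;print(n,np.degrees(np.arctan2(d[1],d[0])))
# case edges: top corners
C=[f(u,.05) for u in((53,3),(622,20),(575,560-5),(63,549))];print(np.mean(C[:2],0),[np.degrees(np.arctan2(*(C[i]-C[j])[1::-1])) for i,j in((0,3),(1,2),(1,0))])
s=r.state();M=R.from_quat(s["eef_rot"]).as_matrix();k=s["tool_pos"]
top=k+np.array([0,0,.025]);print("handle top pred px",proj(im,top),[proj(im,top+M@[a*.017,b*.008,0]) for a,b in((1,1),(1,-1))])
need(.569,-.004,.12,161.5)
save(im,"s2",(280,200,360,260),8)
E
```

```text
120 ((322.0, 154.0), (24.0, 4.0), 90.0) 321.98333333333335 153.50833333333333
0.0525 [ 0.57247523 -0.00369886  0.0525    ] 161.7790256280532 0.02281768076377903
0.0475 [ 0.57285238 -0.00380156  0.0475    ] 161.77902562805323 0.02322882103542708
pca yaw 161.44317359669256
head [ 0.5727809  -0.00380847  0.0525    ] well [ 0.57217541 -0.00397929  0.05      ]
red -19.87084529991359
green -82.03883037842958
[0.51218926 0.01828899 0.05      ] [np.float64(159.53426573700438), np.float64(159.77572231500287), np.float64(70.00644006474863)]
handle top pred px [319.48265822 261.04634285] [array([334.8854033, 230.9457524]), array([304.11056235, 230.90010417])]
t 8.0 pos [ 0.6157 -0.02    0.1641] yaw 161.54 tilt 0.01 need [0.0494 0.0004 0.0441] turn 0.0007 F [ 0.28 -0.09 -0.88] T [ 0.023 -0.184  0.038] gap 15.53 q7 0.91
```

View pics/s2.png

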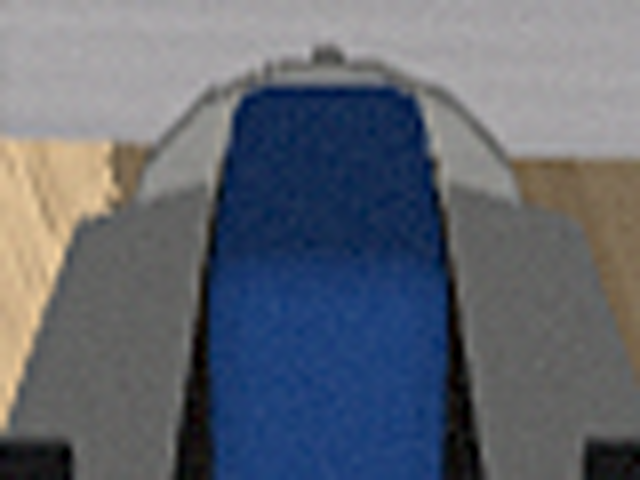

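```bash
python3 -m handwheel '[[-0.001,0,0.01,0.005],[-0.002,0,0.02,0.009],[-0.004,0,0.03,0.018],[-0.004,0,0.04,0.018],[-0.004,0,0.042,0.018]]'
python3 -m handwheel '[[0,0,0,0],[0,0,0,0],[0,0,0,0],[0,0,0,0],[0,0,0,0]]'
python3 - <<'E'
from h import *
im=viewer.get_image('wrist');p=im["pixels"]
q=proj(im,(.5724,-.0037,.05));x,y=np.round(q).astype(int)
g=p.max(2);m=np.zeros_like(g);sl=np.s_[y-22:y+23,x-18:x+19];m[sl]=g[sl]<70
ys,xs=np.nonzero(m);print(q,len(xs),xs.min(),xs.max(),ys.min(),ys.max())
W=np.array([atz(im,u,.05)[:2] for u in np.c_[xs,ys]]);w,V=np.linalg.eigh(np.cov(W.T))
print("c",W.mean(0),"yaw",np.degrees(np.arctan2(V[1,1],V[0,1]))%180)
need(*W.mean(0),.122,160.5)
save(im,"s3",(x-50,y-40,x+50,y+60),6)
E
```

```text
t: 8.5
tool_pos: [0.619, -0.0217, 0.1202]
eef_rot: [0.17, 0.986, 0.0, -0.001]
ft_force: [-1.1, -0.1, -0.7]
finger_gap: 0.168
t: 9.0
tool_pos: [0.6197, -0.0216, 0.1222]
eef_rot: [0.17, 0.986, 0.0, 0.0]
ft_force: [-0.3, -0.7, -0.7]
finger_gap: 0.17
[321.47041833 151.80579601] 172 319 324 138 167
c [ 0.5728556  -0.00382989] yaw 160.4361312804181
t 9.05 pos [ 0.6197 -0.0216  0.1222] yaw 160.47 tilt 0.02 need [0.0501 0.0011 0.0002] turn -0.0005 F [-0.44 -0.04 -0.35] T [ 0.05  -0.121  0.004] gap 15.63 q7 0.87
```

View pics/s3.png

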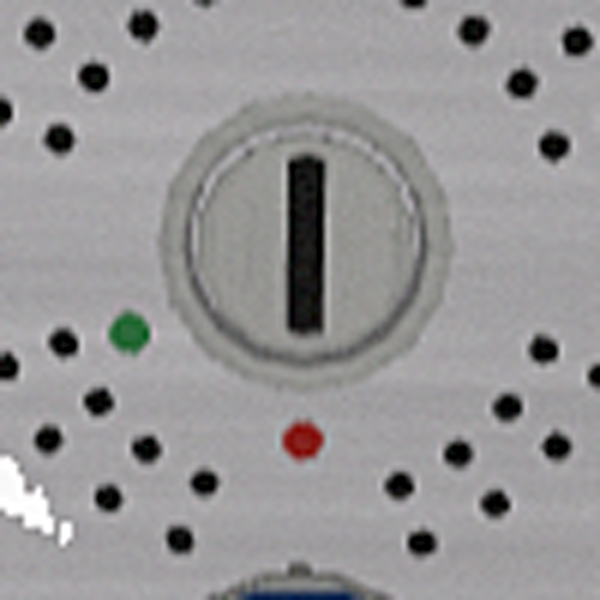

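```bash
python3 -m handwheel '[[0.012,0,0,0],[0.03,0.0008,0,0],[0.045,0.0008,0,0],[0.05,0.0008,0,0],[0.05,0.0008,0,0]]'
python3 -m handwheel '[[0,0,0.002,0],[0,0,0.005,0],[0,0,0.008,0],[0,0,0.01,0],[0,0,0.0105,0]]'
python3 -c "
from h import *
need(.57286,-.0038,.1094,160.4)"
```

```text
t: 9.55
tool_pos: [0.5727, -0.0042, 0.1222]
eef_rot: [0.169, 0.986, -0.0, 0.0]
ft_force: [1.4, -0.4, -0.9]
finger_gap: 0.171
t: 10.05
tool_pos: [0.5727, -0.0042, 0.111]
eef_rot: [0.17, 0.986, 0.0, -0.0]
ft_force: [-0.3, -0.5, -1.4]
finger_gap: 0.165
t 10.05 pos [ 0.5727 -0.0042  0.111 ] yaw 160.47 tilt 0.04 need [-0.0001  0.0004  0.0016] turn 0.0013 F [-0.25 -0.54 -1.38] T [ 0.077 -0.128  0.011] gap 15.51 q7 0.82
```

```bash
python3 -m handwheel '[[0,0,0.001,0],[0,0,0.002,0],[0,0,0.003,0],[0,0,0.004,0],[0,0,0.0045,0]]'
python3 -m handwheel '[[0,0,0,0],[0,0,0,0],[0,0,0,0],[0,0,0,0],[0,0,0,0]]'
python3 -c "
from h import *
need(.57286,-.0038,.1044,160.4)"
```

```text
t: 10.55
tool_pos: [0.5727, -0.0042, 0.1069]
eef_rot: [0.17, 0.986, 0.0, -0.0]
ft_force: [0.4, 0.9, -0.9]
finger_gap: 0.168
t: 11.05
tool_pos: [0.5727, -0.0042, 0.107]
eef_rot: [0.17, 0.986, 0.0, -0.0]
ft_force: [-0.0, -0.7, -1.3]
finger_gap: 0.169
t 11.05 pos [ 0.5727 -0.0042  0.107 ] yaw 160.47 tilt 0.0 need [0.     0.0004 0.0026] turn 0.0013 F [-0.03 -0.74 -1.26] T [ 0.011 -0.158 -0.044] gap 15.93 q7 0.82
```

```bash
python3 -m handwheel '[[0,0,0.001,0],[0,0,0.002,0],[0,0,0.003,0],[0,0,0.0035,0],[0,0,0.004,0]]'
python3 -c "
from h import *
need(.57286,-.0038,.1044,160.4)"
python3 -m handwheel '[[0,0,0.001,0],[0,0,0.002,0],[0,0,0.003,0],[0,0,0.0035,0],[0,0,0.004,0]]'
python3 -c "
from h import *
need(.57286,-.0038,.0979,160.4)"
```

```text
t: 11.55
tool_pos: [0.5728, -0.0041, 0.103]
eef_rot: [0.17, 0.986, 0.0, 0.0]
ft_force: [-0.6, -0.0, 3.1]
finger_gap: 0.166
t 11.55 pos [ 0.5728 -0.0041  0.103 ] yaw 160.48 tilt 0.0 need [ 0.      0.0003 -0.0014] turn 0.0013 F [-0.64 -0.03  3.14] T [-0.045  0.133  0.007] gap 15.59 q7 0.82
t: 12.05
tool_pos: [0.5728, -0.0042, 0.099]
eef_rot: [0.17, 0.986, 0.0, 0.0]
ft_force: [-1.2, -0.0, 5.0]
finger_gap: 0.17
t 12.05 pos [ 0.5728 -0.0042  0.099 ] yaw 160.48 tilt 0.0 need [0.     0.0004 0.0011] turn 0.0013 F [-1.16 -0.03  5.03] T [-0.09   0.314  0.054] gap 15.98 q7 0.81
```

```bash
python3 -m handwheel '[[0,0,0.0005,0],[0,0,0.001,0],[0,0,0.0014,0],[0,0,0.0014,0],[0,0,0.0014,0]]'
python3 -c "
from h import *
need(.57286,-.0038,.0979,160.4)"
python3 -m handwheel '[[0,0,0,0.05],[0,0,0,0.1],[0,0,0,0.15],[0,0,0,0.2],[0,0,0,0.25]]'
python3 -c "
from h import *
need(.57286,-.0038,.0979,160.4)"
```

```text
t: 12.55
tool_pos: [0.5728, -0.0041, 0.0977]
eef_rot: [0.17, 0.986, 0.0, 0.0]
ft_force: [-1.9, -0.5, 4.6]
finger_gap: 0.17
t 12.55 pos [ 0.5728 -0.0041  0.0977] yaw 160.47 tilt 0.01 need [ 0.0001  0.0003 -0.0002] turn 0.0013 F [-1.93 -0.47  4.59] T [-0.111  0.319  0.004] gap 15.97 q7 0.81
t: 13.05
tool_pos: [0.573, -0.0042, 0.0977]
eef_rot: [0.292, 0.956, 0.0, 0.0]
ft_force: [-0.8, -1.1, 5.7]
finger_gap: 0.169
t 13.05 pos [ 0.573  -0.0042  0.0977] yaw 146.03 tilt 0.03 need [ 0.0003  0.0002 -0.0002] turn -0.2507 F [-0.84 -1.08  5.74] T [-0.189  0.108  0.029] gap 15.88 q7 0.59
```

```bash
python3 -m handwheel '[[0,0,0,0.05],[0,0,0,0.1],[0,0,0,0.15],[0,0,0,0.2],[0,0,0,0.25]]'
python3 -c "
from h import *
need(.57286,-.0038,.0979,160.4)"
python3 -m handwheel '[[0,0,0,0.05],[0,0,0,0.1],[0,0,0,0.15],[0,0,0,0.2],[0,0,0,0.2]]'
python3 -c "
from h import *
need(.57286,-.0038,.1003,160.4)"
```

```text
t: 13.55
tool_pos: [0.573, -0.0043, 0.0978]
eef_rot: [0.409, 0.912, 0.0, 0.0]
ft_force: [-2.2, -1.5, 6.4]
finger_gap: 0.168
t 13.55 pos [ 0.573  -0.0043  0.0978] yaw 131.7 tilt 0.03 need [ 0.0005  0.0002 -0.0001] turn -0.5009 F [-2.17 -1.54  6.41] T [-0.295  0.191  0.061] gap 15.8 q7 0.37
t: 14.05
tool_pos: [0.5729, -0.0044, 0.0977]
eef_rot: [0.498, 0.867, -0.0, 0.0]
ft_force: [0.3, -2.1, 6.3]
finger_gap: 0.171
t 14.05 pos [ 0.5729 -0.0044  0.0977] yaw 120.25 tilt 0.03 need [ 0.0005  0.0003 -0.0026] turn -0.7007 F [ 0.35 -2.11  6.27] T [-0.466  0.205  0.015] gap 16.04 q7 0.2
```

```bash
python3 -m handwheel '[[0,0,-0.0006,0],[0,0,-0.0012,0],[0,0,-0.0018,0],[0,0,-0.0024,0],[0,0,-0.0026,0]]'
python3 -c "
from h import *
need(.57286,-.0038,.1003,160.4)"
python3 -m handwheel '[[0,0,0,0.03],[0,0,0,0.06],[0,0,0,0.09],[0,0,0,0.12],[0,0,0,0.15]]'
python3 -c "
from h import *
need(.57286,-.0038,.1003,160.4)"
```

```text
t: 14.55
tool_pos: [0.5726, -0.0041, 0.1]
eef_rot: [0.497, 0.868, 0.0, -0.0]
ft_force: [0.2, -0.3, -0.8]
finger_gap: 0.169
t 14.55 pos [ 0.5726 -0.0041  0.1   ] yaw 120.37 tilt 0.02 need [ 0.0001  0.0004 -0.0003] turn -0.6986 F [ 0.18 -0.34 -0.84] T [-0.058 -0.111  0.022] gap 15.92 q7 0.2
t: 15.05
tool_pos: [0.5726, -0.0041, 0.1001]
eef_rot: [0.562, 0.827, -0.0, -0.0]
ft_force: [-0.7, 0.2, -1.3]
finger_gap: 0.165
t 15.05 pos [ 0.5726 -0.0041  0.1001] yaw 111.63 tilt 0.02 need [ 0.0002  0.0004 -0.0002] turn -0.8513 F [-0.74  0.2  -1.3 ] T [-0.055  0.154  0.065] gap 15.55 q7 0.07
```

```bash
for i in 1; do python3 -m handwheel '[[0,0,0,0.02],[0,0,0,0.04],[0,0,0,0.06],[0,0,0,0.08],[0,0,0,0.1]]'; done
python3 -c "
from h import *
need(.57286,-.0038,.1003,160.4)"
python3 -m handwheel '[[0,0,0,0.02],[0,0,0,0.04],[0,0,0,0.06],[0,0,0,0.06],[0,0,0,0.06]]'
python3 -c "
from h import *
need(.57286,-.0038,.1003,160.4)"
```

```text
t: 15.55
tool_pos: [0.5726, -0.0041, 0.1001]
eef_rot: [0.602, 0.798, -0.0, -0.0]
ft_force: [-2.2, -0.2, -1.3]
finger_gap: 0.166
t 15.55 pos [ 0.5726 -0.0041  0.1001] yaw 105.95 tilt 0.02 need [ 0.0003  0.0003 -0.0002] turn -0.9503 F [-2.23 -0.16 -1.28] T [-0.022  0.384  0.137] gap 15.64 q7 -0.02
t: 16.05
tool_pos: [0.5727, -0.0042, 0.1001]
eef_rot: [0.625, 0.781, -0.0, -0.0]
ft_force: [-2.6, 0.4, -2.8]
finger_gap: 0.164
t 16.05 pos [ 0.5727 -0.0042  0.1001] yaw 102.61 tilt 0.01 need [ 0.0003  0.0003 -0.0002] turn -1.0086 F [-2.6   0.42 -2.81] T [-0.057  0.646  0.101] gap 15.46 q7 -0.07
```

```bash
python3 -m handwheel '[[0,0,0,-0.01],[0,0,0,-0.02],[0,0,0,-0.03],[0,0,0,-0.04],[0,0,0,-0.05]]'
python3 -c "
from h import *
need(.57286,-.0038,.1003,160.4)"
python3 -m handwheel '[[0,0,0,-0.01],[0,0,0,-0.02],[0,0,0,-0.03],[0,0,0,-0.04],[0,0,0,-0.05]]'
python3 -c "
from h import *
need(.57286,-.0038,.1003,160.4)"
```

```text
t: 16.55
tool_pos: [0.5728, -0.0042, 0.1002]
eef_rot: [0.605, 0.796, 0.0, 0.0]
ft_force: [-0.8, 0.0, -1.9]
finger_gap: 0.165
t 16.55 pos [ 0.5728 -0.0042  0.1002] yaw 105.52 tilt 0.01 need [ 0.0003  0.0001 -0.0001] turn -0.9579 F [-0.75  0.04 -1.89] T [-0.014  0.456  0.085] gap 15.54 q7 -0.02
t: 17.05
tool_pos: [0.5729, -0.0042, 0.1003]
eef_rot: [0.585, 0.811, 0.0, 0.0]
ft_force: [-0.3, 0.0, -1.8]
finger_gap: 0.169
t 17.05 pos [ 0.5729 -0.0042  0.1003] yaw 108.38 tilt 0.03 need [ 0.0004  0.     -0.    ] turn -0.9079 F [-0.31  0.02 -1.75] T [-0.003 -0.065  0.01 ] gap 15.84 q7 0.02
```

```bash
cat >> h.py <<'E'
def avg(n=4):
    F=[];T=[]
    for i in range(n):
        viewer.get_image("wrist");s=r.state();F.append(s["ft_force"]);T.append(s["torque"])
    print("avg F",np.mean(F,0).round(2),"T",np.mean(T,0).round(3),"sdTz",np.std(np.array(T)[:,2]).round(3))
    need(.5729,-.0040,.1003,160.4)
E
python3 -m handwheel '[[0,0,0.0006,0],[0,0,0.0012,0],[0,0,0.0018,0],[0,0,0.0022,0],[0,0,0.0024,0]]'
python3 -c "
from h import *
avg()"
python3 -m handwheel '[[0,0,0,0.02],[0,0,0,0.04],[0,0,0,0.06],[0,0,0,0.06],[0,0,0,0.06]]'
python3 -c "
from h import *
avg()"
```

```text
t: 17.55
tool_pos: [0.573, -0.0041, 0.0981]
eef_rot: [0.585, 0.811, 0.0, 0.0]
ft_force: [-1.3, -0.4, 6.5]
finger_gap: 0.166
avg F [-1.91 -0.16  4.93] T [-0.134  0.373  0.001] sdTz 0.023
t 17.75 pos [ 0.5729 -0.0041  0.0981] yaw 108.33 tilt 0.02 need [ 0.0001 -0.     -0.0022] turn -0.9088 F [-1.84 -0.16  5.37] T [-0.152  0.33  -0.03 ] gap 15.81 q7 0.02
t: 18.25
tool_pos: [0.573, -0.0041, 0.0981]
eef_rot: [0.61, 0.793, 0.0, 0.0]
ft_force: [-1.8, -0.2, 5.5]
finger_gap: 0.169
avg F [-1.45 -0.97  5.89] T [-0.137  0.407  0.032] sdTz 0.032
t 18.45 pos [ 0.5729 -0.0041  0.0981] yaw 104.89 tilt 0.02 need [ 0.0001  0.     -0.0022] turn -0.9688 F [-0.95 -1.78  5.67] T [-0.138  0.432 -0.007] gap 15.54 q7 -0.04
```

```bash
python3 -m handwheel '[[0,0,0,0.01],[0,0,0,0.02],[0,0,0,0.03],[0,0,0,0.04],[0,0,0,0.05]]'
python3 -c "
from h import *
avg()"
python3 -m handwheel '[[0,0,0,0.01],[0,0,0,0.02],[0,0,0,0.03],[0,0,0,0.04],[0,0,0,0.05]]'
python3 -c "
from h import *
avg()"
```

```text
t: 18.95
tool_pos: [0.5729, -0.0041, 0.0981]
eef_rot: [0.629, 0.777, 0.0, 0.0]
ft_force: [-1.3, -0.1, 5.7]
finger_gap: 0.168
avg F [-1.85  0.06  5.45] T [-0.161  0.405  0.011] sdTz 0.008
t 19.15 pos [ 0.5729 -0.0042  0.0981] yaw 102.03 tilt 0.03 need [ 0.0002 -0.     -0.0022] turn -1.0188 F [-2.18 -0.04  5.62] T [-0.141  0.38   0.015] gap 15.74 q7 -0.08
t: 19.65
tool_pos: [0.5729, -0.0042, 0.0981]
eef_rot: [0.649, 0.761, 0.0, 0.0]
ft_force: [-2.0, -0.2, 5.7]
finger_gap: 0.171
avg F [-1.53 -0.39  5.61] T [-0.182  0.44   0.022] sdTz 0.035
t 19.85 pos [ 0.5729 -0.0042  0.0981] yaw 99.16 tilt 0.02 need [ 0.0002  0.     -0.0022] turn -1.0688 F [-0.61 -0.38  5.41] T [-0.171  0.434  0.064] gap 15.87 q7 -0.12
```

```bash
python3 -m handwheel '[[0,0,0,0.01],[0,0,0,0.02],[0,0,0,0.03],[0,0,0,0.04],[0,0,0,0.05]]'
python3 -c "
from h import *
avg(6)"
python3 -m handwheel '[[0,0,0,0.01],[0,0,0,0.02],[0,0,0,0.03],[0,0,0,0.03],[0,0,0,0.03]]'
python3 -c "
from h import *
avg(6)"
```

```text
t: 20.35
tool_pos: [0.5729, -0.0042, 0.0981]
eef_rot: [0.667, 0.745, 0.0, 0.0]
ft_force: [-2.7, -0.2, 5.3]
finger_gap: 0.169
avg F [-2.13 -1.    5.94] T [-0.225  0.458  0.035] sdTz 0.007
t 20.65 pos [ 0.5729 -0.0042  0.0981] yaw 96.3 tilt 0.02 need [ 0.0002  0.     -0.0022] turn -1.1188 F [-2.37 -0.77  6.43] T [-0.206  0.486  0.039] gap 15.45 q7 -0.17
t: 21.15
tool_pos: [0.5729, -0.0042, 0.0981]
eef_rot: [0.678, 0.735, 0.0, 0.0]
ft_force: [-1.6, -1.0, 6.2]
finger_gap: 0.168
avg F [-1.81 -0.53  5.77] T [-0.218  0.459  0.027] sdTz 0.026
t 21.45 pos [ 0.5729 -0.0042  0.0981] yaw 94.58 tilt 0.02 need [ 0.0002 -0.     -0.0022] turn -1.1488 F [-1.94 -0.44  5.84] T [-0.213  0.447  0.016] gap 15.81 q7 -0.19
```

```bash
python3 -m handwheel '[[0,0,0,0.01],[0,0,0,0.02],[0,0,0,0.03],[0,0,0,0.03],[0,0,0,0.03]]'
python3 -c "
from h import *
avg(5)"
python3 -m handwheel '[[0,0,0,0.01],[0,0,0,0.02],[0,0,0,0.03],[0,0,0,0.03],[0,0,0,0.03]]'
python3 -c "
from h import *
avg(5)"
```

```text
t: 21.95
tool_pos: [0.5729, -0.0042, 0.0981]
eef_rot: [0.689, 0.725, 0.0, 0.0]
ft_force: [-1.5, -1.1, 5.9]
finger_gap: 0.167
avg F [-1.73 -0.68  5.7 ] T [-0.221  0.478  0.027] sdTz 0.016
t 22.2 pos [ 0.5729 -0.0042  0.0981] yaw 92.86 tilt 0.02 need [ 0.0002  0.     -0.0022] turn -1.1788 F [-1.46 -0.8   5.53] T [-0.209  0.488  0.027] gap 16.03 q7 -0.22
t: 22.7
tool_pos: [0.5729, -0.0042, 0.0981]
eef_rot: [0.7, 0.714, 0.0, 0.0]
ft_force: [-2.7, -0.7, 5.8]
finger_gap: 0.169
avg F [-1.82 -0.92  6.03] T [-0.266  0.474  0.018] sdTz 0.027
t 22.95 pos [ 0.5729 -0.0042  0.0981] yaw 91.14 tilt 0.02 need [ 0.0002 -0.     -0.0022] turn -1.2088 F [-1.78 -0.97  6.22] T [-0.302  0.479  0.01 ] gap 15.8 q7 -0.25
```

```bash
python3 -m handwheel '[[0,0,0,0.01],[0,0,0,0.02],[0,0,0,0.03],[0,0,0,0.03],[0,0,0,0.03]]'
python3 -c "
from h import *
avg(5)"
```

```text
t: 23.45
tool_pos: [0.5729, -0.0042, 0.0981]
eef_rot: [0.711, 0.704, 0.0, 0.0]
ft_force: [-2.5, -0.4, 6.0]
finger_gap: 0.166
avg F [-1.81 -0.87  6.05] T [-0.292  0.479  0.033] sdTz 0.029
t 23.7 pos [ 0.5729 -0.0042  0.0981] yaw 89.42 tilt 0.02 need [ 0.0002 -0.     -0.0022] turn -1.2388 F [-1.48 -1.42  6.03] T [-0.349  0.49   0.083] gap 16.18 q7 -0.27
```

```bash
python3 -m handwheel '[[0,0,0,0.01],[0,0,0,0.02],[0,0,0,0.03],[0,0,0,0.03],[0,0,0,0.03]]'
python3 -c "
from h import *
avg(4)"
python3 -m handwheel '[[0,0,0,0.01],[0,0,0,0.02],[0,0,0,0.03],[0,0,0,0.03],[0,0,0,0.03]]'
python3 -c "
from h import *
avg(4)"
```

```text
t: 24.2
tool_pos: [0.5729, -0.0043, 0.0981]
eef_rot: [0.721, 0.693, 0.0, 0.0]
ft_force: [-1.8, -0.8, 5.5]
finger_gap: 0.17
avg F [-2.27 -1.16  6.19] T [-0.282  0.49   0.014] sdTz 0.024
t 24.4 pos [ 0.5729 -0.0042  0.0981] yaw 87.7 tilt 0.02 need [ 0.0002 -0.     -0.0022] turn -1.2688 F [-1.76 -1.93  7.07] T [-0.267  0.503  0.049] gap 15.74 q7 -0.3
t: 24.9
tool_pos: [0.5729, -0.0042, 0.0981]
eef_rot: [0.731, 0.682, 0.0, 0.0]
ft_force: [-1.9, -1.0, 5.3]
finger_gap: 0.168
avg F [-2.16 -0.68  6.06] T [-0.24   0.535  0.051] sdTz 0.019
t 25.1 pos [ 0.5729 -0.0042  0.0981] yaw 85.99 tilt 0.02 need [ 0.0002  0.     -0.0022] turn -1.2988 F [-1.88 -1.2   5.67] T [-0.293  0.569  0.066] gap 15.88 q7 -0.33
```

```bash
python3 -m handwheel '[[0,0,0,0.005],[0,0,0,0.01],[0,0,0,0.015],[0,0,0,0.02],[0,0,0,0.02]]'
python3 -c "
from h import *
avg(4)"
```

```text
t: 25.6
tool_pos: [0.5728, -0.0042, 0.0981]
eef_rot: [0.738, 0.674, -0.0, 0.0]
ft_force: [-3.8, -0.8, 6.6]
finger_gap: 0.167
avg F [-2.62 -0.75  6.13] T [-0.194  0.652  0.017] sdTz 0.035
t 25.8 pos [ 0.5728 -0.0042  0.0981] yaw 84.84 tilt 0.01 need [ 0.0002  0.0001 -0.0022] turn -1.3187 F [-2.03 -0.21  5.84] T [-0.248  0.677  0.021] gap 15.65 q7 -0.34
```

```bash
python3 -m handwheel '[[0,0,0,0.005],[0,0,0,0.01],[0,0,0,0.015],[0,0,0,0.02],[0,0,0,0.02]]'
python3 -c "
from h import *
avg(5)"
```

```text
t: 26.3
tool_pos: [0.5727, -0.0041, 0.098]
eef_rot: [0.745, 0.667, -0.0, 0.0]
ft_force: [-3.4, -0.4, 6.9]
finger_gap: 0.167
avg F [-2.85 -0.45  6.66] T [-0.166  0.786  0.07 ] sdTz 0.039
t 26.55 pos [ 0.5727 -0.0041  0.0981] yaw 83.7 tilt 0.01 need [ 0.0002  0.0002 -0.0022] turn -1.3388 F [-2.82 -0.32  6.8 ] T [-0.158  0.777  0.078] gap 15.79 q7 -0.36
```

```bash
python3 -m handwheel '[[0,0,-0.0005,0],[0,0,-0.001,0],[0,0,-0.0015,0],[0,0,-0.002,0],[0,0,-0.002,0]]'
python3 -c "
from h import *
avg(5)"
```

```text
t: 27.05
tool_pos: [0.5727, -0.0041, 0.0998]
eef_rot: [0.745, 0.667, -0.0, -0.0]
ft_force: [-1.7, -0.7, 4.7]
finger_gap: 0.169
avg F [-2.81 -0.44  5.23] T [-0.142  0.801  0.051] sdTz 0.016
t 27.3 pos [ 0.5727 -0.0042  0.0998] yaw 83.7 tilt 0.01 need [ 0.0002  0.0002 -0.0005] turn -1.3387 F [-2.52  0.55  5.39] T [-0.138  0.842  0.03 ] gap 15.5 q7 -0.36
```

```bash
python3 -m handwheel '[[0,0,-0.0005,0],[0,0,-0.001,0],[0,0,-0.0015,0],[0,0,-0.002,-0.01],[0,0,-0.0025,-0.02]]'
python3 -c "
from h import *
avg(4)"
python3 -m handwheel '[[0,0,-0.0005,-0.02],[0,0,-0.001,-0.04],[0,0,-0.001,-0.06],[0,0,-0.001,-0.08],[0,0,-0.001,-0.09]]'
python3 -c "
from h import *
avg(4)"
```

```text
t: 27.8
tool_pos: [0.5726, -0.0042, 0.1022]
eef_rot: [0.738, 0.675, -0.0, -0.0]
ft_force: [-0.6, -0.2, -1.6]
finger_gap: 0.167
avg F [-1.25 -0.11 -0.86] T [-0.148  0.307 -0.01 ] sdTz 0.023
t 28.0 pos [ 0.5727 -0.0042  0.1021] yaw 84.84 tilt 0.02 need [0.0002 0.0002 0.0018] turn -1.3188 F [-1.15 -0.45 -0.06] T [-0.169  0.291 -0.003] gap 16.26 q7 -0.34
t: 28.5
tool_pos: [0.5728, -0.0041, 0.1033]
eef_rot: [0.707, 0.708, 0.0, -0.0]
ft_force: [-0.7, -0.4, -0.9]
finger_gap: 0.168
avg F [-0.07  0.12 -1.41] T [-0.039 -0.074 -0.006] sdTz 0.012
t 28.7 pos [ 0.5728 -0.0041  0.1033] yaw 89.99 tilt 0.01 need [0.0001 0.0001 0.003 ] turn -1.229 F [-0.3  -1.19 -2.42] T [-0.059 -0.036 -0.021] gap 15.66 q7 -0.26
```

```bash
python3 -m handwheel '[[0,0,-0.006,0],[0,0,-0.02,0],[-0.01,0,-0.04,0],[-0.03,0,-0.055,0],[-0.05,0,-0.06,0]]'
python3 -m handwheel '[[0,0,0,0],[0,0,0,0],[0,0,0,0],[0,0,0,0],[0,0,0,0]]'
python3 - <<'E'
from h import *
im=viewer.get_image('wrist');p=im["pixels"]
q=proj(im,(.5727,-.004,.05));x,y=np.round(q).astype(int)
g=p.max(2);m=np.zeros_like(g);sl=np.s_[y-18:y+19,x-18:x+19];m[sl]=g[sl]<70
ys,xs=np.nonzero(m)
W=np.array([atz(im,u,.05)[:2] for u in np.c_[xs,ys]]);w,V=np.linalg.eigh(np.cov(W.T))
print(q,len(xs),"c",W.mean(0),"yaw",np.degrees(np.arctan2(V[1,1],V[0,1]))%180)
save(im,"s4",(x-60,y-50,x+60,y+70),5)
need(.4833,.1620,.17,172.62)
E
```

```text
t: 29.2
tool_pos: [0.5737, -0.0544, 0.1662]
eef_rot: [0.707, 0.707, 0.001, 0.001]
ft_force: [-0.4, -1.0, -1.1]
finger_gap: 0.168
t: 29.7
tool_pos: [0.5727, -0.0536, 0.1632]
eef_rot: [0.707, 0.707, -0.0, -0.0]
ft_force: [-0.7, -0.0, -1.0]
finger_gap: 0.17
[319.99302965 150.4690881 ] 122 c [ 0.57272215 -0.00368631] yaw 90.32694594423636
t 29.75 pos [ 0.5727 -0.0536  0.1632] yaw 90.04 tilt 0.02 need [ 0.2157 -0.0893 -0.0067] turn -1.4413 F [-0.38 -0.14 -0.71] T [-0.038 -0.104 -0.006] gap 15.38 q7 -0.13
```

View pics/s4.png

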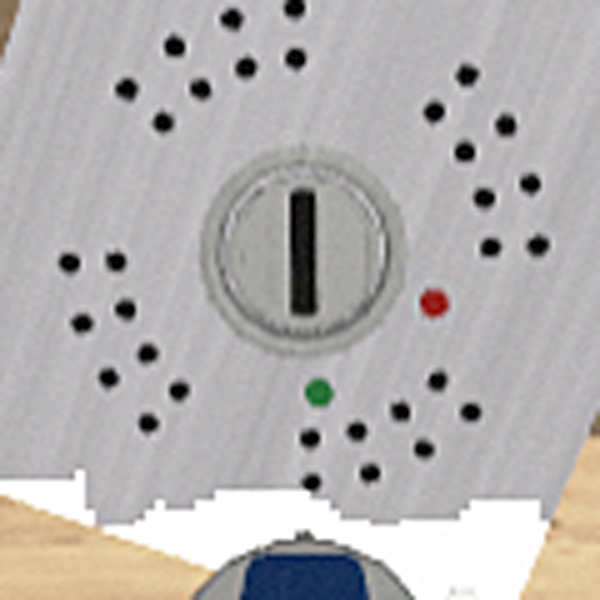

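The slot now lies along the tool direction and has turned 70°, from 160.4° to 90.3° in yaw, past the red dot to near the green. It tracked upward as I eased off, so it's caught. Returning the key now.

```bash
python3 -m handwheel '[[0.02,-0.008,0,-0.14],[0.045,-0.019,-0.002,-0.285],[0.07,-0.029,-0.005,-0.43],[0.095,-0.039,-0.007,-0.575],[0.115,-0.047,-0.007,-0.72]]'
python3 -c "
from h import *
need(.4833,.1620,.17,172.62)"
```

```text
t: 30.25
tool_pos: [0.5252, 0.0625, 0.1706]
eef_rot: [0.409, 0.912, 0.0, 0.0]
ft_force: [-0.2, 0.8, -1.7]
finger_gap: 0.169
t 30.25 pos [0.5252 0.0625 0.1706] yaw 131.66 tilt 0.02 need [0.1022 0.0349 0.0006] turn -0.7148 F [-0.23  0.81 -1.73] T [-0.062 -0.151  0.029] gap 15.84 q7 0.32
```

```bash
python3 -m handwheel '[[0.022,0.007,0,-0.145],[0.046,0.015,0,-0.29],[0.07,0.023,0,-0.435],[0.092,0.031,0,-0.58],[0.102,0.035,0,-0.715]]'
python3 -m handwheel '[[0,0,0,0],[0,0,0,0],[0,0,0,0],[0,0,0,0],[0,0,0,0]]'
python3 -c "
from h import *
need(.4833,.1620,.067,172.62)
a=viewer.get_image('scene');b=viewer.get_image('side')
save({'pixels':np.hstack([a['pixels'][190:300,270:370],b['pixels'][190:300,260:360]])},'p1',s=4)"
```

```text
t: 30.75
tool_pos: [0.4838, 0.1627, 0.1705]
eef_rot: [0.064, 0.998, 0.0, 0.0]
ft_force: [-0.5, -0.1, -1.5]
finger_gap: 0.167
t: 31.25
tool_pos: [0.485, 0.1602, 0.1703]
eef_rot: [0.069, 0.998, -0.0, 0.0]
ft_force: [0.1, -0.4, -0.1]
finger_gap: 0.165
t 31.25 pos [0.485  0.1602 0.1703] yaw 172.12 tilt 0.01 need [0.0019 0.0016 0.1033] turn -0.0088 F [ 0.14 -0.38 -0.13] T [ 0.075 -0.103  0.023] gap 15.52 q7 0.76
```

View pics/p1.png

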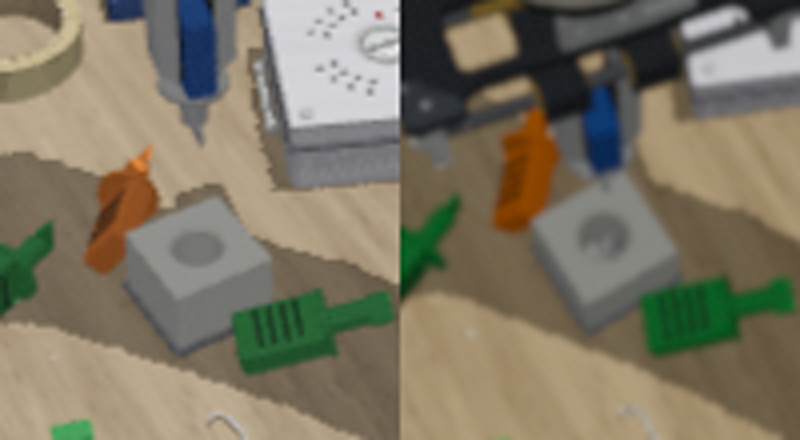

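The key hangs upright above the empty holder hole (scene crop (197,250)), and the holder hasn't moved.

```bash
python3 -m handwheel '[[0.0019,0.0016,0.015,-0.009],[0.0019,0.0016,0.035,-0.009],[0.0019,0.0016,0.05,-0.009],[0.0019,0.0016,0.06,-0.009],[0.0019,0.0016,0.063,-0.009]]'
python3 -m handwheel '[[0,0,0.01,0],[0,0,0.02,0],[0,0,0.03,0],[0,0,0.037,0],[0,0,0.039,0]]'
python3 -c "
from h import *
need(.4833,.1620,.0639,172.62)"
```

```text
t: 31.85
tool_pos: [0.4826, 0.1625, 0.106]
eef_rot: [0.063, 0.998, -0.0, -0.001]
ft_force: [0.1, -1.0, -0.3]
finger_gap: 0.168
t: 32.35
tool_pos: [0.4828, 0.1624, 0.0674]
eef_rot: [0.063, 0.998, -0.0, -0.0]
ft_force: [0.1, 0.9, -0.5]
finger_gap: 0.167
t 32.35 pos [0.4828 0.1624 0.0674] yaw 172.74 tilt 0.06 need [-0.0005 -0.0003  0.0035] turn 0.0021 F [ 0.06  0.95 -0.52] T [ 0.054 -0.122 -0.005] gap 15.73 q7 0.64
```

```bash
python3 -m handwheel '[[0,0,0.001,0],[0,0,0.002,0],[0,0,0.003,0],[0,0,0.0033,0],[0,0,0.0033,0]]'
python3 -c "
from h import *
avg(3)"
python3 -m handwheel '[[0,0,0,0],[0,0,0,0],[0,0,0,0],[0,0,0,0],[0,0,0,0]]' 0.05 10
python3 -m handwheel '[[0,0,-0.01,0],[0,0,-0.03,0],[0,0,-0.06,0],[0,0,-0.1,0],[0,0,-0.14,0]]'
python3 -m handwheel '[[0,0,0,0],[0,0,0,0],[0,0,0,0],[0,0,0,0],[0,0,0,0]]'
python3 - <<'E'
from h import *
im=viewer.get_image('wrist');a=viewer.get_image('scene')
f=lambda i,x,y:cv2.resize(i["pixels"][y-50:y+50,x-50:x+50],(400,400),interpolation=2)
x,y=np.round(proj(im,(.4835,.162,.05))).astype(int)
save({"pixels":np.hstack([f(im,x,y),f(a,340,225)])},"f1")
need(.4833,.1620,.2,172.62)
E
```

```text
t: 32.85
tool_pos: [0.4832, 0.1625, 0.0651]
eef_rot: [0.063, 0.998, 0.0, 0.0]
ft_force: [0.5, 0.5, -0.4]
finger_gap: 0.169
avg F [-0.66  0.1  -0.97] T [ 0.041 -0.141 -0.003] sdTz 0.033
t 33.0 pos [0.4832 0.1624 0.0651] yaw 172.73 tilt 0.01 need [-0.1101 -0.1538 -0.0352] turn 0.2152 F [-0.96 -0.16 -0.97] T [ 0.035 -0.194 -0.009] gap 15.73 q7 0.64
t: 33.5
tool_pos: [0.4832, 0.1625, 0.065]
eef_rot: [0.063, 0.998, 0.0, 0.0]
ft_force: [-0.0, 0.3, -0.6]
finger_gap: 0.524
t: 34.0
tool_pos: [0.4826, 0.1627, 0.2069]
eef_rot: [0.063, 0.998, 0.0, -0.0]
ft_force: [1.2, 0.2, -0.7]
finger_gap: 0.531
t: 34.5
tool_pos: [0.4827, 0.1624, 0.2043]
eef_rot: [0.063, 0.998, -0.0, -0.001]
ft_force: [-0.3, 0.2, -1.0]
finger_gap: 0.534
t 34.6 pos [0.4829 0.1625 0.2045] yaw 172.75 tilt 0.06 need [-0.0005 -0.0004  0.0045] turn 0.0023 F [-0.51  0.57 -0.1 ] T [ 0.026 -0.137 -0.008] gap 50.05 q7 0.8
```

View pics/f1.png

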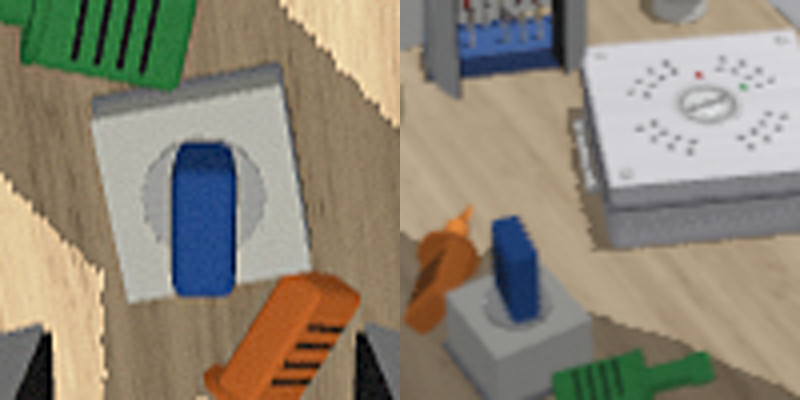

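The key stands upright in its holder, the same as at the start, with the fingers clear. The slot on the case is turned. I'm handing in now.

```bash
python3 -c "
from h import *
print(r.hand_in())"
```

```text
the job is handed in; nothing more can be done
None
```

I locked the stud with the blue key, put the key back in its holder, and handed the job in at about 34.6 s of the 72 s allowed. The hand-in gave no verdict.

**Stud:** I pressed it and turned it clockwise until the moment began to rise at the stop. As I eased the pressure it followed the key up, then lost contact at about the flush height. The wrist picture shows the slot turned about 70° (1.22 rad). I inferred that it is caught and flush from the forces and heights; I did not measure its height directly.

**Key:** The last wrist and scene pictures show it upright and centred in the holder, looking as it did at the start. I released it about 1 mm above home, and the fingers are clear of it.

**Checks that disagreed or fell short:**
- **First turn attempt:** Turning with the key partly raised bound up, with single moment readings of up to 0.137 N m (0.15 N m forces it). I backed off and turned with the stud pressed instead, which averaged 0.01–0.07 N m.
- **Blade position:** Sideways estimates of the held key differed by about 0.5–0.8 mm between views, within the slot's 1.5 mm play.
- **Look-alikes:** The green and orange keys, standing in my first picture, toppled by themselves before the arm moved. I did not touch them.
- **Bur block and cup:** I kept well clear of them but did not measure their positions again at the end.

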